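# Set out the mini canvases on their pouring stands

## Robot

A 6-joint arm with a two-finger parallel gripper is mounted at the origin on the work surface. World frame = base frame: x ahead of the robot, y to its left, z up, the work surface at z = 0. Lengths are in mm, angles in rad, forces in N, time in s.
With the tool pointing down it reaches from about 350 to 800 mm from the base axis. Payload 7.3 kg.
Tool frame: the origin (TCP) lies at the very end of the fingers, on their centre line; the grasp point (between the pads) lies r.grip_depth behind it (r.grip_depth is the distance from the TCP to the grasp point, in mm); z points along the fingers, y is the line along which they close (so a half turn about z gives the same grasp; the last joint's range is limited). The gripper opens to 85 mm and grips with 20 to 120 N. Pads are 22 mm wide; open, the fingers measure 114 mm over their backs; the gripper's body (76 mm by 85 mm) begins 54 mm behind the grasp point. The pads swing forward as they close: fully open they stand 13 mm farther back than shut.
Start: joints at [-1.436, 0.342, 1.524, -0, 1.275, -0.146], TCP at [145.512, -504.451, 231.322] pointing down, gripper open.
Joint ranges: [-2.53, 2.53], [-0.77, 2.02], [0.04, 2.7], [-1, 4.14], [0.28, 2.66], [-3.11, 3.11]. Speed limits (rad/s): [2.57, 2.57, 3.14, 3.14, 3.14, 3.14].

## Interface

Orientations are given as a unit quaternion [x, y, z, w].
In Python, from station import r, eyes, spotter gives the robot as it stands. The module is installed in compiled form; this text tells all that it offers.
- The arm moves only by the shell command python3 -m jog 'ROWS'. ROWS is JSON, a list of rows, each an object of numbers: "tx", "ty", "tz": the shift along the tool's x, y, z in m; "wx", "wy", "wz": the turn, a rotation vector about the tool's x, y, z in degrees; "jaw": the opening, from -1 (shut) to 1 (fully open). In form: [{"tx": .., "ty": .., "tz": .., "wx": .., "wy": .., "wz": .., "jaw": ..}, ...]. A call has 1 to 5 rows; each row shifts and turns the commanded pose from where the row before left it, along the tool's axes as they then stand; what a row does not reach is not made up. A row lasts 1/8 s, in which the tool goes at most 62.5 mm and 10.7 degrees, less where a joint would pass 70% of its speed; a pose out of reach is approached as far as the arm can. A call is refused whole if a number of a shift passes 0.0625 or a number of a turn 10.7, either way. A call with a gripper value outside its range is refused whole. The fingers move at their own pace and stop on an object; the grip force is fixed at half the most. Time passes only in rows, so rows that do not move let the fingers close. It gives the time, the measured TCP pose, the force, the opening and the grip force at its end, in the units of the state.
- r.read_state(): the state, without advancing time (a new reading comes with each control period).
- eyes.read_camera(name): name is "side" or "top" or "wrist"; returns a dict with "color" (420x560x3 uint8, blue, green, red), "camera_matrix" (3x3 intrinsics, pixels), "k1" (the pictures are not rectified: a ray, as slopes to the right and down, at radius r is drawn at 1 + k1 r^2 times it, then the intrinsics apply), "world_from_camera" (4x4, takes a point from camera to world coordinates). Camera axes: x right, y up, looking along -z (the intrinsics and any distortion apply to the point x, -y, -z); pixel columns grow to the right and rows downward; lengths in mm; the calibration is good to about 2 mm. A picture is of the moment at which its call begins. There is no depth.
- r.close_job(): hands the job in; it is judged then, once.
Trained networks look in the newest picture that a camera, given by its name, has taken for a name from the list of things; names that differ only in an ending like _2 or _b are one class to them, and where a whole thing is asked for, a point or a joint stands for the part that bears it (a point fixed in the world has none). Each returns a list of dicts, best first, with "conf" (0 to 1); they miss things now and then, are a little off and sometimes report something else, mostly with a low value. They report only what shows in the picture. A call takes as long as a camera call.
- spotter.regions_of(thing, camera): "mask" (420x560 bool, what is visible of it).
- spotter.place_of(thing, camera): "position" ([x, y, z] in mm, in world coordinates, good to about 4 mm: a listed point, or the origin of a listed thing).
The state is a dict: "t": time; "joints": joint angles; "qd": joint speeds; "effort": joint torques, N m; "position": TCP position; "ee_rot": TCP orientation; "force": force on the tool from outside, world axes, zero at the start; "torque": the same for the moment, N m; "finger_gap": finger opening in mm; "finger_force": force on a finger pad.
Only numpy, scipy, OpenCV 4.12 (cv2) and the standard library are available. Lean on these libraries where they do the work, as an engineer would, in place of code of your own. Each camera call takes 0.05 s, during which the arm holds its last target. There are 200 camera calls.

## Task

Get the table ready for paint pouring: set each of the four blank white mini canvases, face up, on the wooden riser of the drip stand of its own shape and size (large round, small round, square, oblong), lying flat and centred, with the square and the oblong one squared up with their stands. Leave the small paint jar and the upturned mixing cup standing where they are.

Things in the scene. Friction and masses are not known exactly. Their poses are not given: they have to be found in the camera images.
- canvas_large_round: Blank mini canvas, white cloth on a stretcher, a round disc 60 mm across, lying face up on the table; 14 mm deep, rigid, light (under 0.1 kg). Origin: centre of its underside; z up. Its yaw does not matter.
- canvas_small_round: Blank mini canvas, white cloth on a stretcher, a round disc 40 mm across, lying face up on the table; 14 mm deep, rigid, light (under 0.1 kg). Origin: centre of its underside; z up. Its yaw does not matter.
- canvas_square: Blank mini canvas, white cloth on a stretcher, square, 56 x 56 mm, lying face up on the table; 14 mm deep, rigid, light (under 0.1 kg). Origin: centre of its underside; z up. x and y run along its sides.
- canvas_oblong: Blank mini canvas, white cloth on a stretcher, oblong, 96 x 40 mm, lying face up on the table; 14 mm deep, rigid, light (under 0.1 kg). Origin: centre of its underside; z up. x runs along its long side (96 mm), y across it (40 mm).
- stand_large_round: Stand, fixed to the table: a dark metal drip tray, round, 92 mm across, with a rim 12 mm high (wall 3 mm), and in its middle a solid wooden riser 50 mm across whose flat top is 30 mm above the table; made for the large round canvas, which overhangs the riser by 5 mm all round. Origin: centre of its underside, on the table; z up. Its yaw does not matter.
- stand_small_round: Stand, fixed to the table: a dark metal drip tray, round, 72 mm across, with a rim 12 mm high (wall 3 mm), and in its middle a solid wooden riser 30 mm across whose flat top is 30 mm above the table; made for the small round canvas, which overhangs the riser by 5 mm all round. Origin: centre of its underside, on the table; z up. Its yaw does not matter.
- stand_square: Stand, fixed to the table: a dark metal drip tray, square, 88 x 88 mm, with a rim 12 mm high (wall 3 mm), and in its middle a solid wooden riser 46 x 46 mm whose flat top is 30 mm above the table; made for the square canvas, which overhangs the riser by 5 mm all round. Origin: centre of its underside, on the table; z up. x and y run along its sides.
- stand_oblong: Stand, fixed to the table: a dark metal drip tray, oblong, 128 x 72 mm, with a rim 12 mm high (wall 3 mm), and in its middle a solid wooden riser 86 x 30 mm whose flat top is 30 mm above the table; made for the oblong canvas, which overhangs the riser by 5 mm all round. Origin: centre of its underside, on the table; z up. x runs along its long side, y across it.
- paint_jar: Bystander: small upright blue paint jar with a black screw lid, 45 mm across, 50 mm tall, standing loose among the canvases. Origin: centre of its underside; z up.
- mixing_cup: Bystander: small grey mixing cup standing upside down, 50 mm across at the table, 36 mm at its closed top, 48 mm tall, light and loose. Origin: centre of its underside; z up.

How it is judged:
By the outcome, as a careful person would: the job done as asked, in the order asked, and still so for the second after the job is handed in, with the robot touching nothing.
It also fails if it takes over 106 s, if anything falls off the work surface, if the arm or the gripper's body presses on something with over 40 N, if the wrist force passes 120 N, or if a joint passes its speed limit or range.

## Working session

There is one attempt and no reset: what is moved stays moved. The work goes in short steps, Python scripts to look and compute and a shell command to move; the robot and the scene stay as the last step left them, time stands still between calls to the robot, and variables do not carry over. Pictures are saved under pics/ and viewed, at most 14 in all, crops included, and the job is handed in when it is done.

```bash
mkdir -p pics
cat > h.py <<'E'
import numpy as np, cv2
from station import r, eyes, spotter
def ray(c,px):
    K=np.array(c["camera_matrix"]);k=c["k1"]
    p=cv2.undistortPoints(np.float64(px).reshape(-1,1,2),K,np.array([k,0,0,0,0.]),None,None).reshape(-1,2)
    return p
def toplane(c,px,z):
    p=ray(c,px);T=np.array(c["world_from_camera"])
    d=np.c_[p[:,0],-p[:,1],-np.ones(len(p))]@T[:3,:3].T
    o=T[:3,3]
    return o+d*((z-o[2])/d[:,2])[:,None]
E
python3 - <<'E'
from h import *
for n in ["top","side"]:
    c=eyes.read_camera(n);cv2.imwrite(f"pics/{n}0.png",c["color"])
    print(n,np.round(c["world_from_camera"],2).tolist())
for t in ["canvas_large_round","canvas_small_round","canvas_square","canvas_oblong","stand_large_round","stand_small_round","stand_square","stand_oblong","paint_jar","mixing_cup"]:
    for n in ["top"]:
        print(t,[(np.round(p["position"]).tolist(),round(p["conf"],2)) for p in spotter.place_of(t,n)][:3])
s=r.read_state();print(s["t"],s["position"],s["ee_rot"],s["finger_gap"],r.grip_depth)
E
```

```text
top [[0.01, 1.0, -0.04, 439.29], [-1.0, 0.01, 0.02, -16.28], [0.02, 0.04, 1.0, 1528.78], [0.0, 0.0, 0.0, 1.0]]
side [[-1.0, 0.02, -0.07, 443.79], [-0.07, -0.53, 0.85, 921.45], [-0.02, 0.85, 0.53, 655.48], [0.0, 0.0, 0.0, 1.0]]
canvas_large_round [([496.0, -433.0, 1.0], 0.88)]
canvas_small_round [([461.0, 391.0, -1.0], 0.55)]
canvas_square [([692.0, -118.0, 1.0], 0.61), ([445.0, -40.0, 0.0], 0.56)]
canvas_oblong [([693.0, -117.0, -0.0], 0.78), ([329.0, -307.0, 3.0], 0.37), ([465.0, 393.0, -1.0], 0.25)]
stand_large_round [([616.0, 92.0, -2.0], 0.7)]
stand_small_round [([332.0, -306.0, 5.0], 0.76)]
stand_square [([630.0, 289.0, 0.0], 0.85)]
stand_oblong [([496.0, -433.0, 0.0], 0.74), ([611.0, -290.0, -5.0], 0.63)]
paint_jar [([371.0, 241.0, 2.0], 0.57), ([630.0, 288.0, 3.0], 0.26)]
mixing_cup [([476.0, -217.0, -0.0], 0.49)]
0.6 [ 145.51474874 -504.43300534  231.30763821] [ 9.90159754e-01  1.39941636e-01 -5.02961356e-06  2.15613457e-05] 85.45336793364994 18.700000000000003
```

View pics/top0.png

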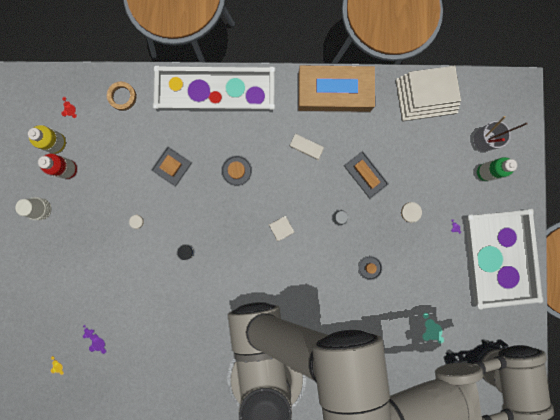

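View pics/side0.png

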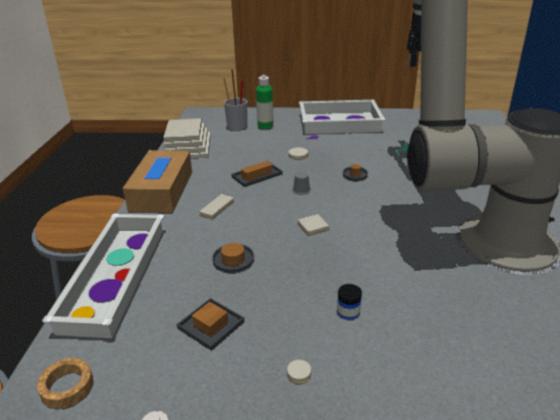

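The top view shows the canvases: large round at (412,212), small round at (136,222), square at (282,228), oblong at (307,147). The stands are large round at (236,170), small round at (370,268), square at (172,166), oblong at (366,174). The jar is at (186,252) and the cup at (341,217). The side view agrees with this, so several of the network labels are wrong. Next I measure by colour segmentation.

```bash
cat >> h.py <<'E'
def blob(c,px,z,kind,win=40):
    """segment blob nearest px; returns center xyz, minAreaRect dims (mm), long-side yaw deg"""
    im=c["color"].astype(int);b,g,rr=im[...,0],im[...,1],im[...,2]
    if kind=="white": m=(im.min(2)>140)&(rr-b>4)
    else: m=(rr-b>45)
    m=m.astype(np.uint8)
    n,l,st,ce=cv2.connectedComponentsWithStats(m)
    ok=[i for i in range(1,n) if st[i,4]>25]
    i=min(ok,key=lambda i:np.hypot(*(ce[i]-px)))
    cs,_=cv2.findContours((l==i).astype(np.uint8),cv2.RETR_EXTERNAL,cv2.CHAIN_APPROX_NONE)
    w=toplane(c,max(cs,key=len).reshape(-1,2),z)
    (cx,cy),(a,d),an=cv2.minAreaRect(w[:,:2].astype(np.float32))
    if a<d: a,d,an=d,a,an+90
    return np.round([cx,cy],1),np.round([a,d],1),round((an+90)%180-90,1),st[i,4]
E
python3 - <<'E'
from h import *
c=eyes.read_camera("top")
im=c["color"]
print(im[228,282],im[212,412],im[222,136],im[147,307],im[166,172],im[174,366],im[300,200])
for n,p,z,k in [("cLR",(412,212),14,"white"),("cSR",(136,222),14,"white"),("cSq",(282,228),14,"white"),("cOb",(307,147),14,"white"),("sLR",(236,170),30,"b"),("sSR",(370,268),30,"b"),("sSq",(172,166),30,"b"),("sOb",(366,174),30,"b")]:
    print(n,*blob(c,p,z,k))
print(toplane(c,[(186,252),(341,217)],50))
E
```

```text
[182 195 199] [181 192 197] [184 195 200] [181 193 198] [ 76 128 174] [ 72 121 166] [146 148 146]
cLR [ 498.8 -433.8] [59.1 57.7] 45.3 313
cSR [466.5 390.3] [41.4 35.5] 0.9 149
cSq [447.4 -43. ] [59.6 58.3] -63.1 374
cOb [ 693.9 -117.5] [98.  40.1] 65.3 435
sLR [619.5  91.8] [48.  47.9] 45.6 234
sSR [ 332.1 -306.4] [29.  28.8] -63.2 87
sSq [631.3 286.3] [49.3 46.5] 56.7 262
sOb [ 610.1 -294.6] [86.3 32.2] 38.8 312
[[ 377.48417731  232.19477934   50.        ]
 [ 480.85463344 -215.21028029   50.        ]]
```

```bash
cat >> h.py <<'E'
def yaw(s):
    x,y=s["ee_rot"][:2]; return np.degrees(2*np.arctan2(y,x))
def plan(x,y,z,a=None,step=55):
    s=r.read_state();p=np.array(s["position"]);a0=yaw(s)
    da=0 if a is None else (a-a0+90)%180-90
    d=np.array([x,y,z])-p
    n=max(1,int(np.ceil(np.linalg.norm(d)/step)),int(np.ceil(abs(da)/10)))
    print(f"t={s['t']:.2f} pos {np.round(p,1)} a {a0:.1f} gap {s['finger_gap']:.1f} F {np.round(s['force'],1)}; {n} rows")
    for i in range(n):
        t=np.radians(a0+da*i/n);c,q=np.cos(t),np.sin(t)
        e=d/n/1000
        print(f"tx {e[0]*c+e[1]*q:.4f} ty {e[0]*q-e[1]*c:.4f} tz {-e[2]:.4f} wz {-da/n:.2f}")
E
python3 - <<'E'
from h import *
plan(499,-434,150)
c=eyes.read_camera("wrist");T=np.array(c["world_from_camera"]);s=r.read_state()
print(np.round(T,2), T[:3,3]-s["position"])
E
```

```text
t=0.65 pos [ 145.5 -504.4  231.3] a 16.1 gap 85.5 F [ 0.2  0.2 -0.5]; 7 rows
tx 0.0513 ty 0.0043 tz 0.0116 wz 0.00
tx 0.0513 ty 0.0043 tz 0.0116 wz 0.00
tx 0.0513 ty 0.0043 tz 0.0116 wz 0.00
tx 0.0513 ty 0.0043 tz 0.0116 wz 0.00
tx 0.0513 ty 0.0043 tz 0.0116 wz 0.00
tx 0.0513 ty 0.0043 tz 0.0116 wz 0.00
tx 0.0513 ty 0.0043 tz 0.0116 wz 0.00
[[ 2.8000e-01  9.1000e-01  3.1000e-01  2.2566e+02]
 [-9.6000e-01  2.6000e-01  9.0000e-02 -4.8202e+02]
 [-0.0000e+00 -3.2000e-01  9.5000e-01  3.7445e+02]
 [ 0.0000e+00  0.0000e+00  0.0000e+00  1.0000e+00]] [ 80.16577982  22.46013311 143.10851432]
```

```bash
python3 -m jog '[{"tx":0.0513,"ty":0.0043,"tz":0.0116},{"tx":0.0513,"ty":0.0043,"tz":0.0116},{"tx":0.0513,"ty":0.0043,"tz":0.0116},{"tx":0.0513,"ty":0.0043,"tz":0.0116}]'
python3 -m jog '[{"tx":0.0513,"ty":0.0043,"tz":0.0116},{"tx":0.0513,"ty":0.0043,"tz":0.0116},{"tx":0.0513,"ty":0.0043,"tz":0.0116},{}]'
cat >> h.py <<'E'
def look(kind,x,y,z,save=None):
    """wrist view; blob nearest to expected world point"""
    c=eyes.read_camera("wrist");T=np.linalg.inv(np.array(c["world_from_camera"]));q=(T@[x,y,z,1])[:3]
    u,v=q[0]/-q[2],-q[1]/-q[2];f=1+c["k1"]*(u*u+v*v);K=np.array(c["camera_matrix"])
    px=np.array([K[0,0]*u*f+K[0,2],K[1,1]*v*f+K[1,2]])
    if save: cv2.imwrite(f"pics/{save}.png",c["color"])
    print("expected px",np.round(px),blob(c,px,z,kind))
E
python3 - <<'E'
from h import *
look("white",499,-434,14,"w1")
plan(499,-434,150)
E
```

```text
expected px [ 316. -239.] (array([ 306.7, -715. ]), array([189.8, 167.7]), -83.5, np.int32(12868))
t=0.75 pos [ 145.5 -504.4  231.3] a 16.1 gap 85.4 F [-0.1 -0.1 -0.4]; 7 rows
tx 0.0513 ty 0.0043 tz 0.0116 wz 0.00
tx 0.0513 ty 0.0043 tz 0.0116 wz 0.00
tx 0.0513 ty 0.0043 tz 0.0116 wz 0.00
tx 0.0513 ty 0.0043 tz 0.0116 wz 0.00
tx 0.0513 ty 0.0043 tz 0.0116 wz 0.00
tx 0.0513 ty 0.0043 tz 0.0116 wz 0.00
tx 0.0513 ty 0.0043 tz 0.0116 wz 0.00invalid input at $[0]: expected keys tx, ty, tz, wx, wy, wz, jaw
invalid input at $[0]: expected keys tx, ty, tz, wx, wy, wz, jaw
```

View pics/w1.png

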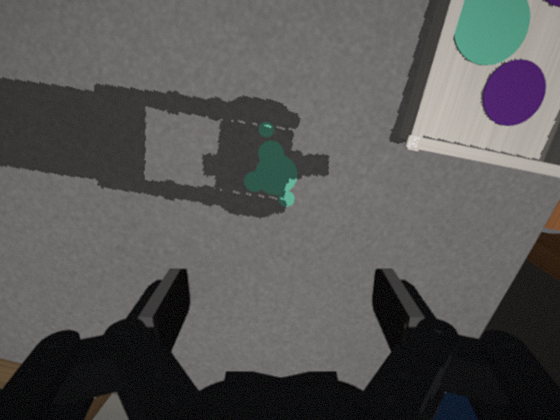

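The rows need every key, so the arm did not move. The wrist view shows both fingers at about (185,280) and (380,280), with the empty table ahead and a tray corner at upper right.

```bash
python3 -m jog '[{"tx":0.0513,"ty":0.0043,"tz":0.0116,"wx":0,"wy":0,"wz":0,"jaw":1},{"tx":0.0513,"ty":0.0043,"tz":0.0116,"wx":0,"wy":0,"wz":0,"jaw":1},{"tx":0.0513,"ty":0.0043,"tz":0.0116,"wx":0,"wy":0,"wz":0,"jaw":1},{"tx":0.0513,"ty":0.0043,"tz":0.0116,"wx":0,"wy":0,"wz":0,"jaw":1}]'
python3 -m jog '[{"tx":0.0513,"ty":0.0043,"tz":0.0116,"wx":0,"wy":0,"wz":0,"jaw":1},{"tx":0.0513,"ty":0.0043,"tz":0.0116,"wx":0,"wy":0,"wz":0,"jaw":1},{"tx":0.0513,"ty":0.0043,"tz":0.0116,"wx":0,"wy":0,"wz":0,"jaw":1},{"tx":0,"ty":0,"tz":0,"wx":0,"wy":0,"wz":0,"jaw":1}]'
python3 - <<'E'
from h import *
look("white",499,-434,14,"w2")
plan(499,-434,1,step=40)
E
```

```text
t: 1.25
position: [349.0, -463.8, 184.7]
ee_rot: [0.99, 0.14, 0.0, 0.0]
force: [1.0, -0.6, 0.7]
finger_gap: 85.1
finger_force: 0.0
t: 1.75
position: [501.7, -431.7, 148.1]
ee_rot: [0.99, 0.142, -0.0, -0.001]
force: [-0.3, -0.2, 0.3]
finger_gap: 85.6
finger_force: 0.0
expected px [282. 199.] (array([ 437.3, -689.4]), array([144.9,  88. ]), -85.6, np.int32(5263))
t=1.80 pos [ 500.  -432.7  148.8] a 16.2 gap 85.1 F [-0.5 -0.4  1. ]; 4 rows
tx -0.0003 ty 0.0002 tz 0.0370 wz 0.00
tx -0.0003 ty 0.0002 tz 0.0370 wz 0.00
tx -0.0003 ty 0.0002 tz 0.0370 wz 0.00
tx -0.0003 ty 0.0002 tz 0.0370 wz 0.00
```

View pics/w2.png

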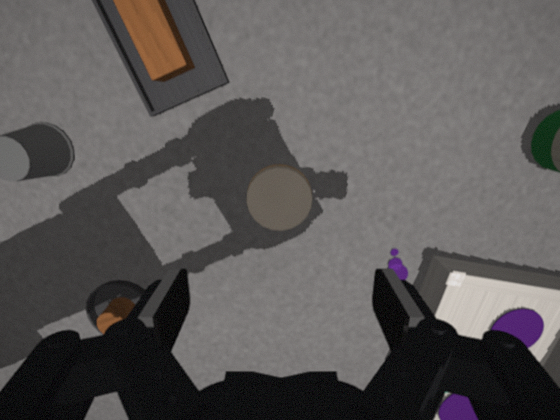

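The canvas is at (280,198), in the arm's own shadow. The oblong stand is at upper left. I'll segment by colour ratio instead of brightness.

```bash
sed -i 's|    im=c\["color"\].astype(int);b|    im=cv2.medianBlur(c["color"],5 if wr else 1).astype(int);b|; s|def blob(c,px,z,kind,win=40)|def blob(c,px,z,kind,wr=False)|; s|    if kind=="white": m=.*|    q=(rr-b)/np.maximum(rr,1)\n    if kind=="white": m=(q>.05)\&(q<.3)\&(rr>60)|; s|    else: m=.*|    else: m=q>.4|; s|blob(c,px,z,kind))|blob(c,px,z,kind,True))|' h.py
python3 - <<'E'
from h import *
look("white",499,-434,14)
E
```

```text
expected px [281. 196.] (array([ 499.9, -431.2]), array([64.4, 62.6]), 44.7, np.int32(3757))
```

```bash
python3 -m jog '[{"tx":0.0004,"ty":-0.0014,"tz":0.037,"wx":0,"wy":0,"wz":0,"jaw":1},{"tx":0,"ty":0,"tz":0.037,"wx":0,"wy":0,"wz":0,"jaw":1},{"tx":0,"ty":0,"tz":0.037,"wx":0,"wy":0,"wz":0,"jaw":1},{"tx":0,"ty":0,"tz":0.036,"wx":0,"wy":0,"wz":0,"jaw":1},{"tx":0,"ty":0,"tz":0,"wx":0,"wy":0,"wz":0,"jaw":1}]'
python3 -m jog '[{"tx":0,"ty":0,"tz":0,"wx":0,"wy":0,"wz":0,"jaw":-1},{"tx":0,"ty":0,"tz":0,"wx":0,"wy":0,"wz":0,"jaw":-1},{"tx":0,"ty":0,"tz":0,"wx":0,"wy":0,"wz":0,"jaw":-1},{"tx":0,"ty":0,"tz":0,"wx":0,"wy":0,"wz":0,"jaw":-1}]'
```

```text
t: 2.48
position: [496.3, -431.8, 1.0]
ee_rot: [0.99, 0.139, -0.002, -0.002]
force: [-0.7, 0.1, 0.0]
finger_gap: 85.7
finger_force: 0.0
t: 2.98
position: [499.7, -434.0, 6.6]
ee_rot: [0.99, 0.14, 0.001, 0.002]
force: [-2.3, 0.6, 5.9]
finger_gap: 56.0
finger_force: 62.0
```

Run:
```python
from h import *
for i in range(3):
    c=eyes.read_camera("wrist");s=r.read_state();print(np.round(s["position"],1),s["finger_gap"],s["finger_force"],np.round(s["force"],1),yaw(s))
cv2.imwrite("pics/w3.png",c["color"])
```

```text
[ 499.7 -434.     6.5] 56.13957595515299 62.05024838447571 [-1.6  0.   5.4] 16.077662417080337
[ 499.7 -433.9    6.6] 56.10702220287071 62.051331996917725 [-2.7 -0.3  7.4] 16.084032774328794
[ 499.7 -434.     6.5] 56.292059140901976 62.051628828048706 [-1.9 -0.4  6.5] 16.08208466763318
```

View pics/w3.png

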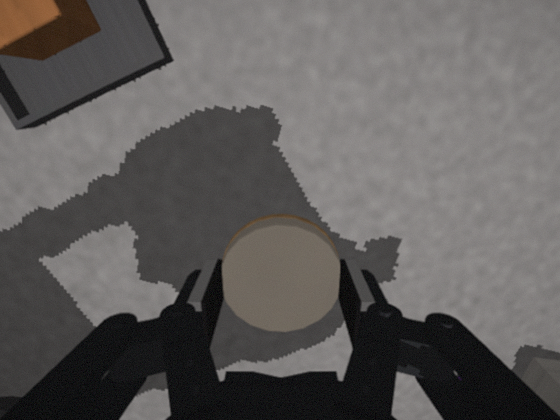

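The disc sits between the pads, centred at (282,272), and looks level. I'll lift it and check the hold.

```bash
python3 -m jog '[{"tx":0,"ty":0,"tz":-0.02,"wx":0,"wy":0,"wz":0,"jaw":-1},{"tx":0,"ty":0,"tz":-0.04,"wx":0,"wy":0,"wz":0,"jaw":-1},{"tx":0,"ty":0,"tz":-0.04,"wx":0,"wy":0,"wz":0,"jaw":-1},{"tx":0,"ty":0,"tz":0,"wx":0,"wy":0,"wz":0,"jaw":-1},{"tx":0,"ty":0,"tz":0,"wx":0,"wy":0,"wz":0,"jaw":-1}]'
python3 - <<'E'
from h import *
c=eyes.read_camera("wrist")
cv2.imwrite("pics/w4.png",c["color"])
c=eyes.read_camera("side")
cv2.imwrite("pics/s4.png",cv2.resize(c["color"][80:200,220:420],None,fx=3,fy=3))
plan(619.5,92,150,56.7)
E
```

```text
t: 3.75
position: [498.9, -432.3, 104.1]
ee_rot: [0.99, 0.14, 0.0, 0.0]
force: [-0.6, 0.2, -1.3]
finger_gap: 56.2
finger_force: 63.6
t=3.85 pos [ 498.5 -431.9  102.5] a 16.1 gap 56.1 F [ 0.4  0.2 -1.1]; 10 rows
tx 0.0261 ty -0.0470 tz -0.0048 wz -4.06
tx 0.0294 ty -0.0450 tz -0.0048 wz -4.06
tx 0.0325 ty -0.0428 tz -0.0048 wz -4.06
tx 0.0355 ty -0.0404 tz -0.0048 wz -4.06
tx 0.0382 ty -0.0378 tz -0.0048 wz -4.06
tx 0.0408 ty -0.0350 tz -0.0048 wz -4.06
tx 0.0432 ty -0.0320 tz -0.0048 wz -4.06
tx 0.0454 ty -0.0289 tz -0.0048 wz -4.06
tx 0.0473 ty -0.0256 tz -0.0048 wz -4.06
tx 0.0490 ty -0.0222 tz -0.0048 wz -4.06
```

View pics/s4.png

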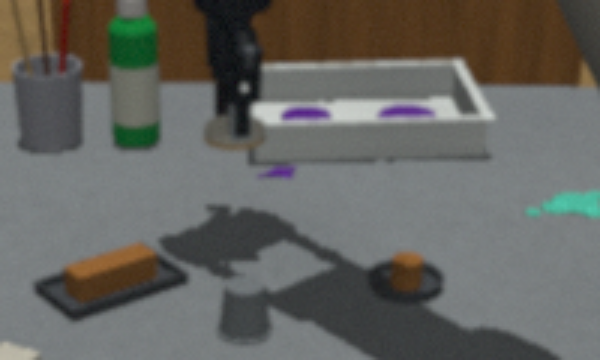

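The side crop shows the disc held level, clear of the table at about (235,130) in the crop. Next I carry it to just short of the large round stand and look from there.

Run:
```python
from h import *
c=eyes.read_camera("wrist");s=r.read_state();z=s["position"][2]-6.5+14
print(z,blob(c,(282,272),z,"white",True),s["position"])
plan(562,75,130)
```

```text
109.68168281144074 (array([ 500.9, -431.8]), array([65.5, 57.1]), 16.1, np.int32(11394)) [ 498.43509417 -431.90167906  102.18168281]
t=3.90 pos [ 498.4 -431.9  102.2] a 16.1 gap 56.1 F [-0.9 -0.5 -0.9]; 10 rows
tx 0.0202 ty -0.0469 tz -0.0028 wz 0.00
tx 0.0202 ty -0.0469 tz -0.0028 wz 0.00
tx 0.0202 ty -0.0469 tz -0.0028 wz 0.00
tx 0.0202 ty -0.0469 tz -0.0028 wz 0.00
tx 0.0202 ty -0.0469 tz -0.0028 wz 0.00
tx 0.0202 ty -0.0469 tz -0.0028 wz 0.00
tx 0.0202 ty -0.0469 tz -0.0028 wz 0.00
tx 0.0202 ty -0.0469 tz -0.0028 wz 0.00
tx 0.0202 ty -0.0469 tz -0.0028 wz 0.00
tx 0.0202 ty -0.0469 tz -0.0028 wz 0.00
```

```bash
python3 -m jog '[{"tx":0.0202,"ty":-0.0469,"tz":-0.0028,"wx":0,"wy":0,"wz":0,"jaw":-1},{"tx":0.0202,"ty":-0.0469,"tz":-0.0028,"wx":0,"wy":0,"wz":0,"jaw":-1},{"tx":0.0202,"ty":-0.0469,"tz":-0.0028,"wx":0,"wy":0,"wz":0,"jaw":-1},{"tx":0.0202,"ty":-0.0469,"tz":-0.0028,"wx":0,"wy":0,"wz":0,"jaw":-1},{"tx":0.0202,"ty":-0.0469,"tz":-0.0028,"wx":0,"wy":0,"wz":0,"jaw":-1}]'
python3 -m jog '[{"tx":0.0202,"ty":-0.0469,"tz":-0.0028,"wx":0,"wy":0,"wz":0,"jaw":-1},{"tx":0.0202,"ty":-0.0469,"tz":-0.0028,"wx":0,"wy":0,"wz":0,"jaw":-1},{"tx":0.0202,"ty":-0.0469,"tz":-0.0028,"wx":0,"wy":0,"wz":0,"jaw":-1},{"tx":0.0202,"ty":-0.0469,"tz":-0.0028,"wx":0,"wy":0,"wz":0,"jaw":-1},{"tx":0.0202,"ty":-0.0469,"tz":-0.0028,"wx":0,"wy":0,"wz":0,"jaw":-1}]'
python3 -m jog '[{"tx":0,"ty":0,"tz":0,"wx":0,"wy":0,"wz":0,"jaw":-1},{"tx":0,"ty":0,"tz":0,"wx":0,"wy":0,"wz":0,"jaw":-1}]'
python3 - <<'E'
from h import *
look("b",619.5,92,30,"w5")
plan(619.5,92,60)
E
```

```text
t: 4.53
position: [530.6, -177.3, 116.4]
ee_rot: [0.99, 0.14, -0.001, -0.0]
force: [1.0, -0.8, -0.0]
finger_gap: 56.1
finger_force: 63.6
t: 5.15
position: [562.7, 75.9, 130.4]
ee_rot: [0.99, 0.14, -0.001, -0.0]
force: [0.2, 1.0, -0.9]
finger_gap: 56.3
finger_force: 63.6
t: 5.4
position: [562.6, 73.9, 130.3]
ee_rot: [0.99, 0.14, -0.001, 0.0]
force: [0.1, -0.5, -0.6]
finger_gap: 56.1
finger_force: 63.7
expected px [278. 131.] (array([618.7,  93.2]), array([49. , 48.7]), -73.9, np.int32(3571))
t=5.45 pos [562.6  73.3 130.5] a 16.1 gap 55.9 F [ 0.4  0.1 -0.5]; 2 rows
tx 0.0299 ty -0.0011 tz 0.0352 wz 0.00
tx 0.0299 ty -0.0011 tz 0.0352 wz 0.00
```

View pics/w5.png

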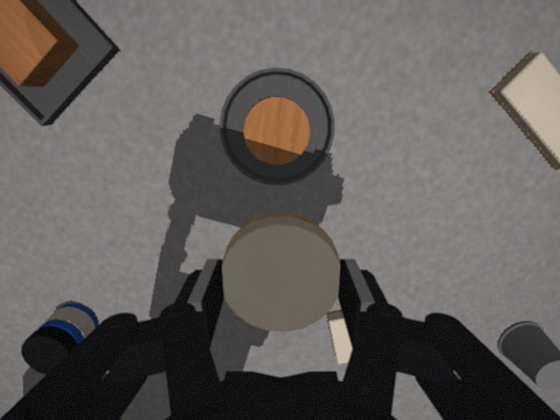

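The stand's riser is at (277,130) in the wrist view, and the disc is still level at (282,272).

```bash
python3 -m jog '[{"tx":0.03,"ty":-0.0016,"tz":0.02,"wx":0,"wy":0,"wz":0,"jaw":-1},{"tx":0.029,"ty":-0.0016,"tz":0.02,"wx":0,"wy":0,"wz":0,"jaw":-1},{"tx":0,"ty":0,"tz":0.03,"wx":0,"wy":0,"wz":0,"jaw":-1},{"tx":0,"ty":0,"tz":0.01,"wx":0,"wy":0,"wz":0,"jaw":-1},{"tx":0,"ty":0,"tz":0,"wx":0,"wy":0,"wz":0,"jaw":-1}]'
python3 -m jog '[{"tx":0,"ty":0,"tz":0,"wx":0,"wy":0,"wz":0,"jaw":-1},{"tx":0,"ty":0,"tz":0,"wx":0,"wy":0,"wz":0,"jaw":-1}]'
python3 - <<'E'
from h import *
plan(619,92.8,38)
E
```

```text
t: 6.08
position: [618.3, 92.6, 50.6]
ee_rot: [0.99, 0.139, -0.001, -0.0]
force: [0.8, -0.3, 0.1]
finger_gap: 55.9
finger_force: 63.7
t: 6.32
position: [619.4, 93.5, 52.4]
ee_rot: [0.99, 0.14, 0.001, 0.0]
force: [0.8, -0.1, -0.5]
finger_gap: 56.2
finger_force: 63.7
t=6.33 pos [619.4  93.5  52.4] a 16.1 gap 56.2 F [ 0.8 -0.1 -0.5]; 1 rows
tx -0.0006 ty 0.0005 tz 0.0144 wz 0.00
```

```bash
python3 -m jog '[{"tx":-0.0006,"ty":0.0005,"tz":0.008,"wx":0,"wy":0,"wz":0,"jaw":-1},{"tx":0,"ty":0,"tz":0.006,"wx":0,"wy":0,"wz":0,"jaw":-1},{"tx":0,"ty":0,"tz":0,"wx":0,"wy":0,"wz":0,"jaw":-1},{"tx":0,"ty":0,"tz":0,"wx":0,"wy":0,"wz":0,"jaw":-1}]'
python3 -m jog '[{"tx":0,"ty":0,"tz":0.002,"wx":0,"wy":0,"wz":0,"jaw":-1},{"tx":0,"ty":0,"tz":0,"wx":0,"wy":0,"wz":0,"jaw":-1},{"tx":0,"ty":0,"tz":0,"wx":0,"wy":0,"wz":0,"jaw":-1}]'
```

```text
t: 6.82
position: [618.2, 93.0, 36.8]
ee_rot: [0.99, 0.14, -0.0, 0.0]
force: [1.1, 0.4, -0.6]
finger_gap: 55.8
finger_force: 63.7
t: 7.2
position: [618.3, 93.0, 36.5]
ee_rot: [0.99, 0.14, 0.0, 0.0]
force: [-3.9, -0.8, 11.7]
finger_gap: 55.7
finger_force: 65.3
```

Contact at 11.7 N. I'll release, rise, and check the placement.

```bash
python3 -m jog '[{"tx":0,"ty":0,"tz":0,"wx":0,"wy":0,"wz":0,"jaw":1},{"tx":0,"ty":0,"tz":0,"wx":0,"wy":0,"wz":0,"jaw":1},{"tx":0,"ty":0,"tz":0,"wx":0,"wy":0,"wz":0,"jaw":1},{"tx":0,"ty":0,"tz":0,"wx":0,"wy":0,"wz":0,"jaw":1}]'
python3 -m jog '[{"tx":0,"ty":0,"tz":-0.03,"wx":0,"wy":0,"wz":0,"jaw":1},{"tx":0,"ty":0,"tz":-0.05,"wx":0,"wy":0,"wz":0,"jaw":1},{"tx":0,"ty":0,"tz":-0.05,"wx":0,"wy":0,"wz":0,"jaw":1},{"tx":0,"ty":0,"tz":0,"wx":0,"wy":0,"wz":0,"jaw":1}]'
python3 - <<'E'
from h import *
look("white",618.3,93,44,"w6")
plan(448,-42,150,26.9)
E
```

```text
t: 7.7
position: [618.3, 93.0, 34.8]
ee_rot: [0.99, 0.14, -0.0, 0.0]
force: [0.8, 0.3, -0.3]
finger_gap: 85.0
finger_force: 0.0
t: 8.2
position: [620.8, 93.1, 169.9]
ee_rot: [0.99, 0.14, 0.005, 0.001]
force: [0.1, -0.5, -0.6]
finger_gap: 85.5
finger_force: 0.0
expected px [279. 202.] (array([617.6,  92.3]), array([62.3, 59.1]), 27.6, np.int32(3612))
t=8.25 pos [619.3  93.  167. ] a 16.1 gap 85.5 F [-0.1 -0.6 -0.6]; 4 rows
tx -0.0505 ty 0.0206 tz 0.0043 wz -2.70
tx -0.0514 ty 0.0182 tz 0.0043 wz -2.70
tx -0.0522 ty 0.0157 tz 0.0043 wz -2.70
tx -0.0529 ty 0.0132 tz 0.0043 wz -2.70
```

View pics/w6.png

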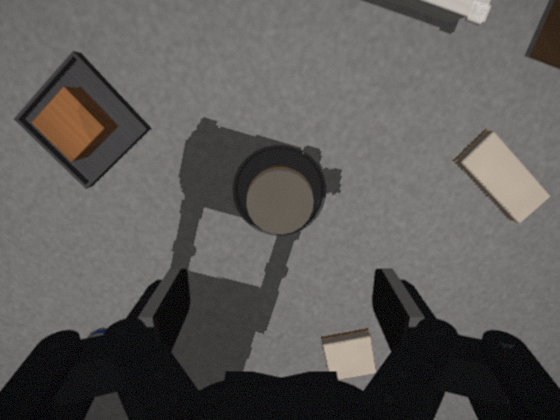

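The large round canvas lies flat on its stand at (280,200), about 1 mm off centre. The square is next.

```bash
sed -i 's/(q<.3)/(q<.18)/' h.py
python3 -m jog '[{"tx":-0.0505,"ty":0.0206,"tz":0.0043,"wx":0,"wy":0,"wz":-2.7,"jaw":1},{"tx":-0.0514,"ty":0.0182,"tz":0.0043,"wx":0,"wy":0,"wz":-2.7,"jaw":1},{"tx":-0.0522,"ty":0.0157,"tz":0.0043,"wx":0,"wy":0,"wz":-2.7,"jaw":1},{"tx":-0.0529,"ty":0.0132,"tz":0.0043,"wx":0,"wy":0,"wz":-2.7,"jaw":1},{"tx":0,"ty":0,"tz":0,"wx":0,"wy":0,"wz":0,"jaw":1}]'
python3 -m jog '[{"tx":0,"ty":0,"tz":0,"wx":0,"wy":0,"wz":0,"jaw":1},{"tx":0,"ty":0,"tz":0,"wx":0,"wy":0,"wz":0,"jaw":1}]'
python3 - <<'E'
from h import *
look("white",447.4,-43,14,"w7")
plan(447.4,-43,9.5,26.9)
E
```

```text
t: 8.88
position: [443.3, -43.1, 146.3]
ee_rot: [0.973, 0.231, -0.002, -0.001]
force: [0.0, -1.5, -0.2]
finger_gap: 85.4
finger_force: 0.0
t: 9.12
position: [447.8, -41.6, 147.6]
ee_rot: [0.973, 0.233, -0.0, -0.0]
force: [-0.6, 0.5, 0.2]
finger_gap: 85.6
finger_force: 0.0
expected px [281. 196.] (array([450. , -42.9]), array([64.4, 62.6]), -61.9, np.int32(4052))
t=9.18 pos [447.8 -41.5 147.6] a 26.9 gap 85.5 F [ 0.6 -0.2  1.1]; 3 rows
tx -0.0003 ty 0.0004 tz 0.0460 wz 0.02
tx -0.0003 ty 0.0004 tz 0.0460 wz 0.02
tx -0.0003 ty 0.0004 tz 0.0460 wz 0.02
```

View pics/w7.png

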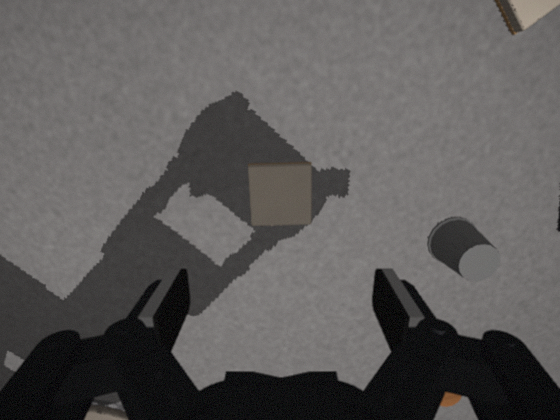

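The square is at (281,195), nearly aligned with the jaws, and the cup is off to the right at (465,248). I'll clean up the mask and re-measure.

```bash
sed -i 's|    m=m.astype(np.uint8)|    m=m.astype(np.uint8)\n    if wr: m=cv2.morphologyEx(m,cv2.MORPH_OPEN,np.ones((9,9),np.uint8))|' h.py
python3 - <<'E'
from h import *
look("white",447.4,-43,14)
E
```

```text
expected px [281. 196.] (array([447.1, -41.8]), array([56.7, 55.8]), 28.6, np.int32(3773))
```

```bash
python3 -m jog '[{"tx":-0.0008,"ty":0,"tz":0.04,"wx":0,"wy":0,"wz":-1.7,"jaw":1},{"tx":0,"ty":0,"tz":0.05,"wx":0,"wy":0,"wz":0,"jaw":1},{"tx":0,"ty":0,"tz":0.035,"wx":0,"wy":0,"wz":0,"jaw":1},{"tx":0,"ty":0,"tz":0.013,"wx":0,"wy":0,"wz":0,"jaw":1},{"tx":0,"ty":0,"tz":0,"wx":0,"wy":0,"wz":0,"jaw":1}]'
python3 -m jog '[{"tx":0,"ty":0,"tz":0,"wx":0,"wy":0,"wz":0,"jaw":1},{"tx":0,"ty":0,"tz":0,"wx":0,"wy":0,"wz":0,"jaw":-1},{"tx":0,"ty":0,"tz":0,"wx":0,"wy":0,"wz":0,"jaw":-1},{"tx":0,"ty":0,"tz":0,"wx":0,"wy":0,"wz":0,"jaw":-1},{"tx":0,"ty":0,"tz":0,"wx":0,"wy":0,"wz":0,"jaw":-1}]'
```

```text
t: 9.85
position: [446.5, -42.1, 9.6]
ee_rot: [0.969, 0.247, -0.0, -0.0]
force: [0.2, -0.0, 0.4]
finger_gap: 85.3
finger_force: 0.0
t: 10.48
position: [449.2, -43.0, 14.1]
ee_rot: [0.969, 0.247, 0.003, 0.002]
force: [-9.2, 14.5, 46.2]
finger_gap: 12.2
finger_force: 21.8
```

The fingers closed over the top of the canvas because the tips sit higher when they are open. I'll rise, reopen and re-measure.

```bash
python3 -m jog '[{"tx":0,"ty":0,"tz":-0.01,"wx":0,"wy":0,"wz":0,"jaw":-0.5},{"tx":0,"ty":0,"tz":-0.04,"wx":0,"wy":0,"wz":0,"jaw":1},{"tx":0,"ty":0,"tz":-0.04,"wx":0,"wy":0,"wz":0,"jaw":1},{"tx":0,"ty":0,"tz":-0.048,"wx":0,"wy":0,"wz":0,"jaw":1},{"tx":0,"ty":0,"tz":0,"wx":0,"wy":0,"wz":0,"jaw":1}]'
python3 -m jog '[{"tx":0,"ty":0,"tz":0,"wx":0,"wy":0,"wz":0,"jaw":1},{"tx":0,"ty":0,"tz":0,"wx":0,"wy":0,"wz":0,"jaw":1},{"tx":0,"ty":0,"tz":0,"wx":0,"wy":0,"wz":0,"jaw":1}]'
python3 - <<'E'
from h import *
look("white",447.4,-43,14)
plan(447,-42,2)
E
```

```text
t: 11.1
position: [448.4, -42.9, 151.3]
ee_rot: [0.969, 0.247, 0.003, 0.002]
force: [-0.6, -0.5, -0.5]
finger_gap: 85.4
finger_force: 0.0
t: 11.48
position: [445.8, -42.3, 146.9]
ee_rot: [0.969, 0.247, -0.001, -0.001]
force: [0.5, -0.1, -0.3]
finger_gap: 85.2
finger_force: 0.0
expected px [282. 194.] (array([447.7, -42.1]), array([56.6, 56.6]), 28.6, np.int32(3883))
t=11.53 pos [446.  -42.3 147.1] a 28.6 gap 85.3 F [-0.1  0.4  0.2]; 3 rows
tx 0.0004 ty 0.0001 tz 0.0484 wz 0.00
tx 0.0004 ty 0.0001 tz 0.0484 wz 0.00
tx 0.0004 ty 0.0001 tz 0.0484 wz 0.00
```

```bash
python3 -m jog '[{"tx":0.0014,"ty":0.0006,"tz":0.04,"wx":0,"wy":0,"wz":0,"jaw":1},{"tx":0,"ty":0,"tz":0.05,"wx":0,"wy":0,"wz":0,"jaw":1},{"tx":0,"ty":0,"tz":0.042,"wx":0,"wy":0,"wz":0,"jaw":1},{"tx":0,"ty":0,"tz":0.014,"wx":0,"wy":0,"wz":0,"jaw":1},{"tx":0,"ty":0,"tz":0,"wx":0,"wy":0,"wz":0,"jaw":1}]'
python3 -m jog '[{"tx":0,"ty":0,"tz":0,"wx":0,"wy":0,"wz":0,"jaw":1},{"tx":0,"ty":0,"tz":0,"wx":0,"wy":0,"wz":0,"jaw":1}]'
python3 -m jog '[{"tx":0,"ty":0,"tz":0,"wx":0,"wy":0,"wz":0,"jaw":-1},{"tx":0,"ty":0,"tz":0,"wx":0,"wy":0,"wz":0,"jaw":-1}]'
```

```text
t: 12.15
position: [447.7, -42.2, 1.5]
ee_rot: [0.969, 0.247, -0.001, -0.0]
force: [-0.2, 0.4, 0.0]
finger_gap: 85.7
finger_force: 0.0
t: 12.4
position: [448.8, -42.5, 3.1]
ee_rot: [0.969, 0.247, 0.001, 0.001]
force: [1.3, -0.7, -0.1]
finger_gap: 85.5
finger_force: 0.0
t: 12.65
position: [448.2, -42.3, 2.7]
ee_rot: [0.969, 0.247, 0.0, 0.0]
force: [-3.0, 0.7, 18.4]
finger_gap: 54.3
finger_force: 59.0
```

```bash
python3 -m jog '[{"tx":0,"ty":0,"tz":0,"wx":0,"wy":0,"wz":0,"jaw":-1},{"tx":0,"ty":0,"tz":0,"wx":0,"wy":0,"wz":0,"jaw":-1}]'
python3 -m jog '[{"tx":0,"ty":0,"tz":-0.02,"wx":0,"wy":0,"wz":0,"jaw":-1},{"tx":0,"ty":0,"tz":-0.04,"wx":0,"wy":0,"wz":0,"jaw":-1},{"tx":0,"ty":0,"tz":-0.05,"wx":0,"wy":0,"wz":0,"jaw":-1},{"tx":0,"ty":0,"tz":-0.02,"wx":0,"wy":0,"wz":0,"jaw":-1},{"tx":0,"ty":0,"tz":0,"wx":0,"wy":0,"wz":0,"jaw":-1}]'
python3 - <<'E'
from h import *
a=np.radians(56.7)
plan(631.3-70*np.cos(a),286.3-70*np.sin(a),140,56.7)
E
```

```text
t: 12.9
position: [448.2, -42.3, 2.8]
ee_rot: [0.969, 0.247, 0.0, 0.0]
force: [-1.9, 0.6, 10.6]
finger_gap: 54.0
finger_force: 62.0
t: 13.52
position: [448.7, -42.5, 133.2]
ee_rot: [0.969, 0.247, 0.002, 0.001]
force: [-0.0, 1.0, 0.2]
finger_gap: 53.9
finger_force: 64.3
t=13.53 pos [448.7 -42.5 133.2] a 28.6 gap 53.9 F [-0.   1.   0.2]; 6 rows
tx 0.0427 ty -0.0280 tz -0.0011 wz -4.68
tx 0.0448 ty -0.0245 tz -0.0011 wz -4.68
tx 0.0467 ty -0.0207 tz -0.0011 wz -4.68
tx 0.0482 ty -0.0169 tz -0.0011 wz -4.68
tx 0.0494 ty -0.0129 tz -0.0011 wz -4.68
tx 0.0503 ty -0.0088 tz -0.0011 wz -4.68
```

```bash
python3 -m jog '[{"tx":0.0427,"ty":-0.028,"tz":-0.001,"wx":0,"wy":0,"wz":-4.7,"jaw":-1},{"tx":0.0448,"ty":-0.0245,"tz":-0.001,"wx":0,"wy":0,"wz":-4.7,"jaw":-1},{"tx":0.0467,"ty":-0.0207,"tz":-0.001,"wx":0,"wy":0,"wz":-4.7,"jaw":-1},{"tx":0.0482,"ty":-0.0169,"tz":-0.001,"wx":0,"wy":0,"wz":-4.7,"jaw":-1},{"tx":0.0494,"ty":-0.0129,"tz":-0.001,"wx":0,"wy":0,"wz":-4.7,"jaw":-1}]'
python3 -m jog '[{"tx":0.0503,"ty":-0.0088,"tz":-0.001,"wx":0,"wy":0,"wz":-4.7,"jaw":-1},{"tx":0,"ty":0,"tz":0,"wx":0,"wy":0,"wz":0,"jaw":-1},{"tx":0,"ty":0,"tz":0,"wx":0,"wy":0,"wz":0,"jaw":-1},{"tx":0,"ty":0,"tz":0,"wx":0,"wy":0,"wz":0,"jaw":-1}]'
python3 - <<'E'
from h import *
look("b",631,286.5,30,"w8")
plan(631,286.5,50,56.7,70)
E
```

```text
t: 14.15
position: [567.8, 184.5, 134.7]
ee_rot: [0.898, 0.44, -0.002, -0.0]
force: [1.2, 0.8, -0.4]
finger_gap: 54.3
finger_force: 64.3
t: 14.65
position: [591.4, 227.0, 137.2]
ee_rot: [0.88, 0.475, -0.001, -0.0]
force: [0.7, -0.1, -0.3]
finger_gap: 54.0
finger_force: 64.3
expected px [280. 113.] (array([631. , 288.1]), array([45.7, 45.5]), -33.5, np.int32(3892))
t=14.70 pos [591.6 227.  137.5] a 56.7 gap 54.1 F [-0.4 -0.2 -0.4]; 2 rows
tx 0.0357 ty 0.0001 tz 0.0438 wz -0.00
tx 0.0357 ty 0.0001 tz 0.0438 wz -0.00
```

View pics/w8.png

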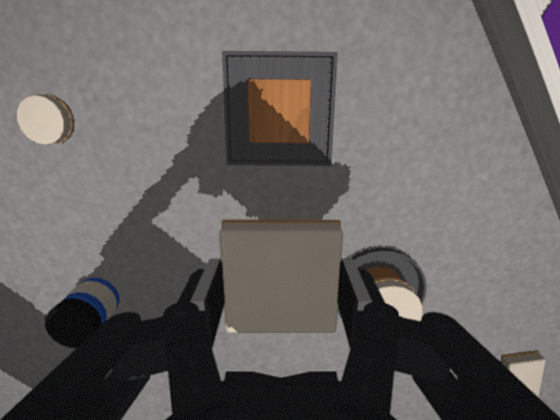

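The square stand is at (280,110), aligned with the held square at (281,275).

```bash
python3 -m jog '[{"tx":0.0365,"ty":-0.0003,"tz":0.02,"wx":0,"wy":0,"wz":0,"jaw":-1},{"tx":0.0364,"ty":-0.0002,"tz":0.02,"wx":0,"wy":0,"wz":0,"jaw":-1},{"tx":0,"ty":0,"tz":0.04,"wx":0,"wy":0,"wz":0,"jaw":-1},{"tx":0,"ty":0,"tz":0.012,"wx":0,"wy":0,"wz":0,"jaw":-1},{"tx":0,"ty":0,"tz":0,"wx":0,"wy":0,"wz":0,"jaw":-1}]'
python3 -m jog '[{"tx":0,"ty":0,"tz":0,"wx":0,"wy":0,"wz":0,"jaw":-1},{"tx":0,"ty":0,"tz":0,"wx":0,"wy":0,"wz":0,"jaw":-1}]'
python3 - <<'E'
from h import *
plan(631.2,288.2,34,56.5)
E
```

```text
t: 15.32
position: [631.2, 288.5, 45.7]
ee_rot: [0.88, 0.475, -0.001, -0.0]
force: [0.5, 0.1, -0.7]
finger_gap: 54.2
finger_force: 64.3
t: 15.58
position: [632.3, 289.4, 47.8]
ee_rot: [0.88, 0.475, 0.001, 0.0]
force: [0.1, 0.6, 0.8]
finger_gap: 54.1
finger_force: 64.3
t=15.57 pos [632.3 289.4  47.8] a 56.8 gap 54.1 F [0.1 0.6 0.8]; 1 rows
tx -0.0016 ty -0.0003 tz 0.0138 wz 0.26
```

```bash
python3 -m jog '[{"tx":-0.001,"ty":-0.0003,"tz":0.007,"wx":0,"wy":0,"wz":0.2,"jaw":-1},{"tx":0,"ty":0,"tz":0.005,"wx":0,"wy":0,"wz":0,"jaw":-1},{"tx":0,"ty":0,"tz":0,"wx":0,"wy":0,"wz":0,"jaw":-1},{"tx":0,"ty":0,"tz":0,"wx":0,"wy":0,"wz":0,"jaw":-1}]'
python3 -m jog '[{"tx":0,"ty":0,"tz":0.002,"wx":0,"wy":0,"wz":0,"jaw":-1},{"tx":0,"ty":0,"tz":0,"wx":0,"wy":0,"wz":0,"jaw":-1},{"tx":0,"ty":0,"tz":0,"wx":0,"wy":0,"wz":0,"jaw":-1}]'
```

```text
t: 16.08
position: [630.6, 288.8, 33.7]
ee_rot: [0.881, 0.474, -0.0, 0.0]
force: [-0.7, -1.1, -1.0]
finger_gap: 54.0
finger_force: 64.3
t: 16.45
position: [630.8, 288.9, 32.9]
ee_rot: [0.881, 0.474, 0.0, 0.0]
force: [-2.3, -1.1, 5.6]
finger_gap: 54.1
finger_force: 64.9
```

Contact at z 32.9, as predicted. I'll release and go up.

```bash
python3 -m jog '[{"tx":0,"ty":0,"tz":0,"wx":0,"wy":0,"wz":0,"jaw":1},{"tx":0,"ty":0,"tz":0,"wx":0,"wy":0,"wz":0,"jaw":1},{"tx":0,"ty":0,"tz":0,"wx":0,"wy":0,"wz":0,"jaw":1},{"tx":0,"ty":0,"tz":0,"wx":0,"wy":0,"wz":0,"jaw":1}]'
python3 -m jog '[{"tx":0,"ty":0,"tz":-0.03,"wx":0,"wy":0,"wz":0,"jaw":1},{"tx":0,"ty":0,"tz":-0.05,"wx":0,"wy":0,"wz":0,"jaw":1},{"tx":0,"ty":0,"tz":-0.05,"wx":0,"wy":0,"wz":0,"jaw":1},{"tx":0,"ty":0,"tz":0,"wx":0,"wy":0,"wz":0,"jaw":1},{"tx":0,"ty":0,"tz":0,"wx":0,"wy":0,"wz":0,"jaw":1}]'
python3 - <<'E'
from h import *
look("white",631,288.5,44,"w9")
plan(466,391,150,step=60)
E
```

```text
t: 16.95
position: [630.6, 288.7, 31.7]
ee_rot: [0.881, 0.474, -0.0, 0.0]
force: [0.2, 0.5, 0.1]
finger_gap: 85.4
finger_force: 0.0
t: 17.58
position: [630.2, 288.6, 161.2]
ee_rot: [0.881, 0.474, -0.001, -0.0]
force: [0.4, 0.1, -0.2]
finger_gap: 85.5
finger_force: 0.0
expected px [280. 200.] (array([631.2, 287.7]), array([56., 56.]), 56.6, np.int32(4160))
t=17.62 pos [629.9 288.5 160.2] a 56.6 gap 85.2 F [ 0.3 -0.5  0.3]; 4 rows
tx -0.0012 ty -0.0483 tz 0.0026 wz 0.00
tx -0.0012 ty -0.0483 tz 0.0026 wz 0.00
tx -0.0012 ty -0.0483 tz 0.0026 wz 0.00
tx -0.0012 ty -0.0483 tz 0.0026 wz 0.00
```

The square reads dead centre: (631.2, 287.7) against a riser at (631, 288.1), with matching yaw. Small round next.

```bash
python3 -m jog '[{"tx":-0.0012,"ty":-0.0483,"tz":0.0026,"wx":0,"wy":0,"wz":0,"jaw":1},{"tx":-0.0012,"ty":-0.0483,"tz":0.0026,"wx":0,"wy":0,"wz":0,"jaw":1},{"tx":-0.0012,"ty":-0.0483,"tz":0.0026,"wx":0,"wy":0,"wz":0,"jaw":1},{"tx":-0.0012,"ty":-0.0483,"tz":0.0026,"wx":0,"wy":0,"wz":0,"jaw":1},{"tx":0,"ty":0,"tz":0,"wx":0,"wy":0,"wz":0,"jaw":1}]'
python3 -m jog '[{"tx":0,"ty":0,"tz":0,"wx":0,"wy":0,"wz":0,"jaw":1},{"tx":0,"ty":0,"tz":0,"wx":0,"wy":0,"wz":0,"jaw":1},{"tx":0,"ty":0,"tz":0,"wx":0,"wy":0,"wz":0,"jaw":1}]'
python3 - <<'E'
from h import *
look("white",466,391,14)
plan(466,391,3)
E
```

```text
t: 18.25
position: [463.0, 392.4, 149.6]
ee_rot: [0.88, 0.476, -0.002, -0.0]
force: [0.3, -0.1, -0.1]
finger_gap: 85.5
finger_force: 0.0
t: 18.62
position: [467.6, 390.4, 151.1]
ee_rot: [0.881, 0.473, -0.0, 0.0]
force: [0.0, -0.5, 0.2]
finger_gap: 85.3
finger_force: 0.0
expected px [278. 194.] (array([464.7, 390.3]), array([38.4, 37.8]), -33.5, np.int32(1437))
t=18.68 pos [467.4 390.5 151.2] a 56.5 gap 85.5 F [-0.4  0.6  0.4]; 3 rows
tx -0.0001 ty -0.0005 tz 0.0494 wz 0.00
tx -0.0001 ty -0.0005 tz 0.0494 wz 0.00
tx -0.0001 ty -0.0005 tz 0.0494 wz 0.00
```

```bash
python3 -m jog '[{"tx":-0.0014,"ty":-0.0017,"tz":0.04,"wx":0,"wy":0,"wz":0,"jaw":1},{"tx":0,"ty":0,"tz":0.05,"wx":0,"wy":0,"wz":0,"jaw":1},{"tx":0,"ty":0,"tz":0.042,"wx":0,"wy":0,"wz":0,"jaw":1},{"tx":0,"ty":0,"tz":0.016,"wx":0,"wy":0,"wz":0,"jaw":1},{"tx":0,"ty":0,"tz":0,"wx":0,"wy":0,"wz":0,"jaw":1}]'
python3 -m jog '[{"tx":0,"ty":0,"tz":0,"wx":0,"wy":0,"wz":0,"jaw":0.5},{"tx":0,"ty":0,"tz":0,"wx":0,"wy":0,"wz":0,"jaw":0.2}]'
```

```text
t: 19.3
position: [464.6, 390.6, 3.1]
ee_rot: [0.881, 0.474, -0.001, 0.0]
force: [-0.2, 0.5, -0.7]
finger_gap: 85.6
finger_force: 0.0
t: 19.55
position: [465.5, 391.5, 5.2]
ee_rot: [0.881, 0.474, 0.002, -0.0]
force: [0.2, 0.5, -0.1]
finger_gap: 52.2
finger_force: 0.0
```

Good pose; closing and lifting.

```bash
python3 -m jog '[{"tx":0,"ty":0,"tz":0.001,"wx":0,"wy":0,"wz":0,"jaw":-1},{"tx":0,"ty":0,"tz":0,"wx":0,"wy":0,"wz":0,"jaw":-1},{"tx":0,"ty":0,"tz":0,"wx":0,"wy":0,"wz":0,"jaw":-1},{"tx":0,"ty":0,"tz":0,"wx":0,"wy":0,"wz":0,"jaw":-1}]'
python3 -m jog '[{"tx":0,"ty":0,"tz":-0.02,"wx":0,"wy":0,"wz":0,"jaw":-1},{"tx":0,"ty":0,"tz":-0.04,"wx":0,"wy":0,"wz":0,"jaw":-1},{"tx":0,"ty":0,"tz":-0.05,"wx":0,"wy":0,"wz":0,"jaw":-1},{"tx":0,"ty":0,"tz":-0.05,"wx":0,"wy":0,"wz":0,"jaw":-1},{"tx":0,"ty":0,"tz":0,"wx":0,"wy":0,"wz":0,"jaw":-1}]'
python3 - <<'E'
from h import *
a=np.radians(16)
plan(332.5-70*np.cos(a)+90,-306-70*np.sin(a)+120,160,16,60)
E
```

```text
t: 20.05
position: [465.3, 391.4, 4.6]
ee_rot: [0.88, 0.474, 0.001, -0.0]
force: [-2.7, -2.3, 10.0]
finger_gap: 37.1
finger_force: 58.8
t: 20.68
position: [466.6, 392.3, 167.8]
ee_rot: [0.88, 0.474, 0.005, -0.0]
force: [-0.3, -0.3, -0.7]
finger_gap: 36.8
finger_force: 60.1
t=20.68 pos [466.6 392.3 167.8] a 56.6 gap 36.8 F [-0.3 -0.3 -0.7]; 11 rows
tx -0.0509 ty 0.0215 tz 0.0007 wz 3.69
tx -0.0494 ty 0.0247 tz 0.0007 wz 3.69
tx -0.0478 ty 0.0278 tz 0.0007 wz 3.69
tx -0.0459 ty 0.0308 tz 0.0007 wz 3.69
tx -0.0438 ty 0.0337 tz 0.0007 wz 3.69
tx -0.0415 ty 0.0365 tz 0.0007 wz 3.69
tx -0.0391 ty 0.0391 tz 0.0007 wz 3.69
tx -0.0365 ty 0.0415 tz 0.0007 wz 3.69
tx -0.0337 ty 0.0438 tz 0.0007 wz 3.69
tx -0.0309 ty 0.0459 tz 0.0007 wz 3.69
tx -0.0278 ty 0.0477 tz 0.0007 wz 3.69
```

```bash
python3 -m jog '[{"tx":-0.0431,"ty":0.0259,"tz":0,"wx":0,"wy":0,"wz":0,"jaw":-1},{"tx":-0.0431,"ty":0.0259,"tz":0,"wx":0,"wy":0,"wz":0,"jaw":-1},{"tx":-0.0431,"ty":0.0259,"tz":0,"wx":0,"wy":0,"wz":0,"jaw":-1},{"tx":-0.0431,"ty":0.0259,"tz":0,"wx":0,"wy":0,"wz":0,"jaw":-1}]'
python3 -m jog '[{"tx":-0.0431,"ty":0.0259,"tz":0,"wx":0,"wy":0,"wz":0,"jaw":-1},{"tx":-0.0431,"ty":0.0259,"tz":0,"wx":0,"wy":0,"wz":0,"jaw":-1},{"tx":-0.0431,"ty":0.0259,"tz":0,"wx":0,"wy":0,"wz":0,"jaw":-1},{"tx":-0.0431,"ty":0.0259,"tz":0,"wx":0,"wy":0,"wz":0,"jaw":-1}]'
python3 -m jog '[{"tx":-0.0471,"ty":0.008,"tz":0.0035,"wx":0,"wy":0,"wz":0,"jaw":-1},{"tx":-0.0471,"ty":0.008,"tz":0.0035,"wx":0,"wy":0,"wz":0,"jaw":-1},{"tx":-0.0471,"ty":0.008,"tz":0.0035,"wx":0,"wy":0,"wz":0,"jaw":-1},{"tx":-0.0471,"ty":0.008,"tz":0.0035,"wx":0,"wy":0,"wz":0,"jaw":-1}]'
python3 -m jog '[{"tx":-0.0471,"ty":0.008,"tz":0.0035,"wx":0,"wy":0,"wz":0,"jaw":-1},{"tx":-0.0471,"ty":0.008,"tz":0.0035,"wx":0,"wy":0,"wz":0,"jaw":-1},{"tx":-0.0471,"ty":0.008,"tz":0.0035,"wx":0,"wy":0,"wz":0,"jaw":-1},{"tx":-0.0471,"ty":0.008,"tz":0.0035,"wx":0,"wy":0,"wz":0,"jaw":-1}]'
python3 -m jog '[{"tx":0,"ty":0,"tz":0,"wx":0,"wy":0,"wz":0,"jaw":-1},{"tx":0,"ty":0,"tz":0,"wx":0,"wy":0,"wz":0,"jaw":-1},{"tx":0,"ty":0,"tz":0,"wx":0,"wy":0,"wz":0,"jaw":-1},{"tx":0,"ty":0,"tz":0,"wx":0,"wy":0,"wz":0,"jaw":-1}]'
python3 - <<'E'
from h import *
look("b",332,-306,30,"w10")
plan(332,-306,50,step=80)
E
```

```text
t: 21.18
position: [455.4, 188.3, 161.9]
ee_rot: [0.88, 0.474, -0.0, -0.0]
force: [1.1, -1.3, 0.6]
finger_gap: 37.3
finger_force: 60.1
t: 21.68
position: [447.0, -12.5, 162.0]
ee_rot: [0.881, 0.474, -0.0, -0.0]
force: [1.0, -0.4, -0.2]
finger_gap: 37.7
finger_force: 60.1
t: 22.18
position: [369.5, -186.9, 148.0]
ee_rot: [0.881, 0.474, -0.0, -0.0]
force: [0.0, -0.6, 0.1]
finger_gap: 36.8
finger_force: 60.1
t: 22.68
position: [292.5, -361.8, 133.9]
ee_rot: [0.881, 0.474, 0.0, -0.0]
force: [-0.0, -0.1, -0.3]
finger_gap: 37.0
finger_force: 60.1
t: 23.18
position: [294.1, -359.9, 134.7]
ee_rot: [0.88, 0.475, 0.0, 0.0]
force: [0.5, -0.0, 0.6]
finger_gap: 37.0
finger_force: 60.1
expected px [282. 121.] (array([ 331.3, -306.4]), array([27.8, 27.6]), -33.3, np.int32(1229))
t=23.23 pos [ 294.  -360.1  134.7] a 56.7 gap 37.0 F [ 0.1 -0.5 -0.1]; 2 rows
tx 0.0330 ty 0.0010 tz 0.0423 wz 0.00
tx 0.0330 ty 0.0010 tz 0.0423 wz 0.00
```

View pics/w10.png

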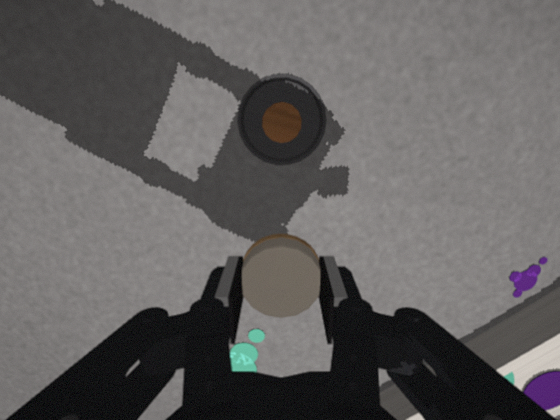

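The stand is at (282,120) and the disc is held centred at (281,276).

```bash
python3 -m jog '[{"tx":0.033,"ty":0.0008,"tz":0.02,"wx":0,"wy":0,"wz":0,"jaw":-1},{"tx":0.033,"ty":0.0008,"tz":0.02,"wx":0,"wy":0,"wz":0,"jaw":-1},{"tx":0,"ty":0,"tz":0.036,"wx":0,"wy":0,"wz":0,"jaw":-1},{"tx":0,"ty":0,"tz":0.012,"wx":0,"wy":0,"wz":0,"jaw":-1},{"tx":0,"ty":0,"tz":0,"wx":0,"wy":0,"wz":0,"jaw":-1}]'
python3 -m jog '[{"tx":0,"ty":0,"tz":0,"wx":0,"wy":0,"wz":0,"jaw":-1},{"tx":0,"ty":0,"tz":0,"wx":0,"wy":0,"wz":0,"jaw":-1},{"tx":0,"ty":0,"tz":0,"wx":0,"wy":0,"wz":0,"jaw":-1}]'
python3 - <<'E'
from h import *
plan(331.7,-305.8,36)
E
```

```text
t: 23.85
position: [331.2, -306.5, 46.3]
ee_rot: [0.881, 0.474, -0.0, -0.001]
force: [-0.2, 0.9, 0.1]
finger_gap: 37.2
finger_force: 60.1
t: 24.22
position: [331.4, -307.0, 47.1]
ee_rot: [0.881, 0.474, 0.0, 0.001]
force: [-0.7, 0.4, 0.5]
finger_gap: 37.2
finger_force: 60.1
t=24.23 pos [ 331.4 -307.    47.1] a 56.6 gap 37.2 F [-0.7  0.4  0.5]; 1 rows
tx 0.0012 ty -0.0004 tz 0.0111 wz 0.00
```

```bash
python3 -m jog '[{"tx":0.001,"ty":-0.0004,"tz":0.007,"wx":0,"wy":0,"wz":0,"jaw":-1},{"tx":0,"ty":0,"tz":0.005,"wx":0,"wy":0,"wz":0,"jaw":-1},{"tx":0,"ty":0,"tz":0,"wx":0,"wy":0,"wz":0,"jaw":-1},{"tx":0,"ty":0,"tz":0,"wx":0,"wy":0,"wz":0,"jaw":-1}]'
python3 -m jog '[{"tx":0,"ty":0,"tz":0.001,"wx":0,"wy":0,"wz":0,"jaw":-1},{"tx":0,"ty":0,"tz":0,"wx":0,"wy":0,"wz":0,"jaw":-1},{"tx":0,"ty":0,"tz":0,"wx":0,"wy":0,"wz":0,"jaw":-1}]'
```

```text
t: 24.72
position: [331.4, -305.3, 34.6]
ee_rot: [0.88, 0.474, -0.0, -0.0]
force: [-1.2, 1.2, 7.4]
finger_gap: 36.6
finger_force: 61.0
t: 25.1
position: [331.4, -305.3, 34.5]
ee_rot: [0.88, 0.474, -0.0, 0.0]
force: [-3.4, 4.5, 18.8]
finger_gap: 36.9
finger_force: 62.2
```

```bash
python3 -m jog '[{"tx":0,"ty":0,"tz":-0.001,"wx":0,"wy":0,"wz":0,"jaw":1},{"tx":0,"ty":0,"tz":0,"wx":0,"wy":0,"wz":0,"jaw":1},{"tx":0,"ty":0,"tz":0,"wx":0,"wy":0,"wz":0,"jaw":1},{"tx":0,"ty":0,"tz":0,"wx":0,"wy":0,"wz":0,"jaw":1}]'
python3 -m jog '[{"tx":0,"ty":0,"tz":-0.03,"wx":0,"wy":0,"wz":0,"jaw":1},{"tx":0,"ty":0,"tz":-0.05,"wx":0,"wy":0,"wz":0,"jaw":1},{"tx":0,"ty":0,"tz":-0.05,"wx":0,"wy":0,"wz":0,"jaw":1},{"tx":0,"ty":0,"tz":0,"wx":0,"wy":0,"wz":0,"jaw":1},{"tx":0,"ty":0,"tz":0,"wx":0,"wy":0,"wz":0,"jaw":1}]'
python3 - <<'E'
from h import *
look("white",331.5,-306,44,"w11")
plan(694,-117.5,150,65.3,step=55)
E
```

```text
t: 25.6
position: [331.4, -305.4, 34.3]
ee_rot: [0.881, 0.474, -0.0, -0.0]
force: [-0.2, 0.1, -0.1]
finger_gap: 85.6
finger_force: 0.0
t: 26.22
position: [331.2, -305.1, 163.9]
ee_rot: [0.881, 0.474, -0.0, -0.0]
force: [-0.4, 0.6, 0.5]
finger_gap: 85.4
finger_force: 0.0
expected px [280. 200.] (array([ 331.7, -306.5]), array([37.8, 37.7]), -33.4, np.int32(1578))
t=26.27 pos [ 330.9 -304.8  163.4] a 56.6 gap 85.6 F [-0.7 -0.8 -0.1]; 8 rows
tx 0.0445 ty 0.0250 tz 0.0017 wz -1.09
tx 0.0441 ty 0.0258 tz 0.0017 wz -1.09
tx 0.0436 ty 0.0267 tz 0.0017 wz -1.09
tx 0.0430 ty 0.0275 tz 0.0017 wz -1.09
tx 0.0425 ty 0.0283 tz 0.0017 wz -1.09
tx 0.0420 ty 0.0291 tz 0.0017 wz -1.09
tx 0.0414 ty 0.0299 tz 0.0017 wz -1.09
tx 0.0408 ty 0.0307 tz 0.0017 wz -1.09
```

The small round is centred to within 0.5 mm. Now the oblong.

```bash
python3 -m jog '[{"tx":0.0445,"ty":0.025,"tz":0.0017,"wx":0,"wy":0,"wz":-1.1,"jaw":1},{"tx":0.0441,"ty":0.0258,"tz":0.0017,"wx":0,"wy":0,"wz":-1.1,"jaw":1},{"tx":0.0436,"ty":0.0267,"tz":0.0017,"wx":0,"wy":0,"wz":-1.1,"jaw":1},{"tx":0.043,"ty":0.0275,"tz":0.0017,"wx":0,"wy":0,"wz":-1.1,"jaw":1}]'
python3 -m jog '[{"tx":0.0425,"ty":0.0283,"tz":0.0017,"wx":0,"wy":0,"wz":-1.1,"jaw":1},{"tx":0.042,"ty":0.0291,"tz":0.0017,"wx":0,"wy":0,"wz":-1.1,"jaw":1},{"tx":0.0414,"ty":0.0299,"tz":0.0017,"wx":0,"wy":0,"wz":-1.1,"jaw":1},{"tx":0.0408,"ty":0.0307,"tz":0.0017,"wx":0,"wy":0,"wz":-1.1,"jaw":1}]'
python3 -m jog '[{"tx":0,"ty":0,"tz":0,"wx":0,"wy":0,"wz":0,"jaw":1},{"tx":0,"ty":0,"tz":0,"wx":0,"wy":0,"wz":0,"jaw":1},{"tx":0,"ty":0,"tz":0,"wx":0,"wy":0,"wz":0,"jaw":1},{"tx":0,"ty":0,"tz":0,"wx":0,"wy":0,"wz":0,"jaw":1}]'
python3 - <<'E'
from h import *
look("white",694,-117.5,14)
plan(694,-117.5,3)
E
```

```text
t: 26.78
position: [513.6, -210.5, 155.6]
ee_rot: [0.862, 0.508, -0.001, -0.001]
force: [-0.3, -2.1, -0.4]
finger_gap: 85.6
finger_force: 0.0
t: 27.28
position: [695.0, -116.9, 148.1]
ee_rot: [0.841, 0.54, -0.001, -0.001]
force: [0.8, -0.0, 0.5]
finger_gap: 85.6
finger_force: 0.0
t: 27.78
position: [693.9, -118.8, 151.3]
ee_rot: [0.842, 0.54, -0.0, 0.0]
force: [0.1, 0.5, -0.7]
finger_gap: 85.8
finger_force: 0.0
expected px [279. 192.] (array([ 692.4, -116.1]), array([95.7, 41.4]), 64.9, np.int32(4563))
t=27.82 pos [ 694.  -118.7  151.4] a 65.3 gap 85.3 F [ 0.2  0.8 -0.6]; 3 rows
tx 0.0004 ty -0.0002 tz 0.0495 wz 0.00
tx 0.0004 ty -0.0002 tz 0.0495 wz 0.00
tx 0.0004 ty -0.0002 tz 0.0495 wz 0.00
```

```bash
python3 -m jog '[{"tx":0.0014,"ty":-0.0022,"tz":0.04,"wx":0,"wy":0,"wz":0.4,"jaw":1},{"tx":0,"ty":0,"tz":0.05,"wx":0,"wy":0,"wz":0,"jaw":1},{"tx":0,"ty":0,"tz":0.042,"wx":0,"wy":0,"wz":0,"jaw":1},{"tx":0,"ty":0,"tz":0.017,"wx":0,"wy":0,"wz":0,"jaw":0.7},{"tx":0,"ty":0,"tz":0,"wx":0,"wy":0,"wz":0,"jaw":0.5}]'
python3 -m jog '[{"tx":0,"ty":0,"tz":0,"wx":0,"wy":0,"wz":0,"jaw":0.3},{"tx":0,"ty":0,"tz":0,"wx":0,"wy":0,"wz":0,"jaw":0.2}]'
```

```text
t: 28.45
position: [692.7, -115.9, 1.5]
ee_rot: [0.844, 0.537, -0.0, -0.0]
force: [0.1, 0.4, 0.2]
finger_gap: 64.1
finger_force: 0.0
t: 28.7
position: [694.2, -116.1, 4.1]
ee_rot: [0.843, 0.537, 0.001, 0.001]
force: [0.3, -0.3, 1.0]
finger_gap: 51.4
finger_force: 0.0
```

```bash
python3 -m jog '[{"tx":0,"ty":0,"tz":0,"wx":0,"wy":0,"wz":0,"jaw":-1},{"tx":0,"ty":0,"tz":0,"wx":0,"wy":0,"wz":0,"jaw":-1},{"tx":0,"ty":0,"tz":0,"wx":0,"wy":0,"wz":0,"jaw":-1},{"tx":0,"ty":0,"tz":0,"wx":0,"wy":0,"wz":0,"jaw":-1}]'
python3 -m jog '[{"tx":0,"ty":0,"tz":-0.02,"wx":0,"wy":0,"wz":0,"jaw":-1},{"tx":0,"ty":0,"tz":-0.04,"wx":0,"wy":0,"wz":0,"jaw":-1},{"tx":0,"ty":0,"tz":-0.05,"wx":0,"wy":0,"wz":0,"jaw":-1},{"tx":0,"ty":0,"tz":-0.04,"wx":0,"wy":0,"wz":0,"jaw":-1},{"tx":0,"ty":0,"tz":0,"wx":0,"wy":0,"wz":0,"jaw":-1}]'
python3 - <<'E'
from h import *
a=np.radians(38.8)
plan(610-100*np.cos(a),-294.6-100*np.sin(a),150,38.8)
E
```

```text
t: 29.2
position: [694.1, -116.0, 3.8]
ee_rot: [0.843, 0.537, 0.001, 0.001]
force: [-1.7, -0.6, 6.4]
finger_gap: 38.0
finger_force: 61.5
t: 29.82
position: [695.1, -116.3, 158.0]
ee_rot: [0.843, 0.537, 0.003, 0.004]
force: [0.4, 0.0, 0.2]
finger_gap: 37.8
finger_force: 60.7
t=29.82 pos [ 695.1 -116.3  158. ] a 65.0 gap 37.8 F [0.4 0.  0.2]; 6 rows
tx -0.0479 ty -0.0077 tz 0.0013 wz 4.37
tx -0.0483 ty -0.0040 tz 0.0013 wz 4.37
tx -0.0485 ty -0.0003 tz 0.0013 wz 4.37
tx -0.0484 ty 0.0034 tz 0.0013 wz 4.37
tx -0.0480 ty 0.0071 tz 0.0013 wz 4.37
tx -0.0473 ty 0.0107 tz 0.0013 wz 4.37
```

```bash
python3 -m jog '[{"tx":-0.0479,"ty":-0.0077,"tz":0.0013,"wx":0,"wy":0,"wz":4.37,"jaw":-1},{"tx":-0.0483,"ty":-0.004,"tz":0.0013,"wx":0,"wy":0,"wz":4.37,"jaw":-1},{"tx":-0.0485,"ty":-0.0003,"tz":0.0013,"wx":0,"wy":0,"wz":4.37,"jaw":-1},{"tx":-0.0484,"ty":0.0034,"tz":0.0013,"wx":0,"wy":0,"wz":4.37,"jaw":-1},{"tx":-0.048,"ty":0.0071,"tz":0.0013,"wx":0,"wy":0,"wz":4.37,"jaw":-1}]'
python3 -m jog '[{"tx":-0.0473,"ty":0.0107,"tz":0.0013,"wx":0,"wy":0,"wz":4.37,"jaw":-1},{"tx":0,"ty":0,"tz":0,"wx":0,"wy":0,"wz":0,"jaw":-1},{"tx":0,"ty":0,"tz":0,"wx":0,"wy":0,"wz":0,"jaw":-1},{"tx":0,"ty":0,"tz":0,"wx":0,"wy":0,"wz":0,"jaw":-1},{"tx":0,"ty":0,"tz":0,"wx":0,"wy":0,"wz":0,"jaw":-1}]'
python3 - <<'E'
from h import *
look("b",610,-294.6,30,"w12")
plan(610,-294.6,50,38.8)
E
```

```text
t: 30.45
position: [555.6, -317.4, 145.0]
ee_rot: [0.93, 0.366, -0.0, -0.0]
force: [0.6, -0.5, -0.8]
finger_gap: 37.9
finger_force: 60.7
t: 31.08
position: [530.5, -355.6, 144.1]
ee_rot: [0.943, 0.333, 0.0, -0.0]
force: [-0.4, -0.3, -0.4]
finger_gap: 38.2
finger_force: 60.7
expected px [283.  73.] (array([ 609.8, -295.4]), array([85.6, 29.8]), 38.7, np.int32(4879))
t=31.12 pos [ 530.5 -355.8  144.1] a 38.9 gap 38.2 F [-0.8 -0.4 -1.9]; 3 rows
tx 0.0334 ty 0.0008 tz 0.0314 wz 0.02
tx 0.0334 ty 0.0007 tz 0.0314 wz 0.02
tx 0.0334 ty 0.0007 tz 0.0314 wz 0.02
```

View pics/w12.png

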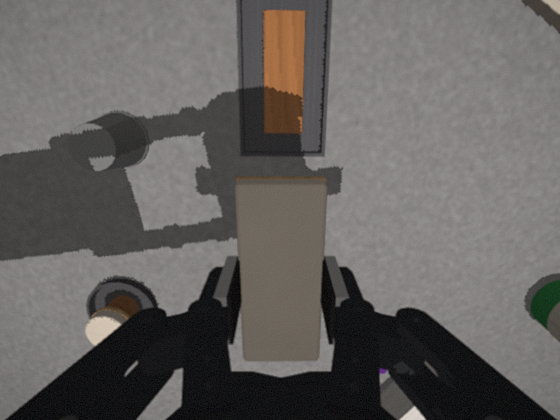

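The stand is at (284,72), aligned with the held oblong at (281,270). Both are squared up.

```bash
python3 -m jog '[{"tx":0.0503,"ty":0.0013,"tz":0.018,"wx":0,"wy":0,"wz":0.2,"jaw":-1},{"tx":0.0503,"ty":0.0013,"tz":0.018,"wx":0,"wy":0,"wz":0,"jaw":-1},{"tx":0,"ty":0,"tz":0.045,"wx":0,"wy":0,"wz":0,"jaw":-1},{"tx":0,"ty":0,"tz":0.016,"wx":0,"wy":0,"wz":0,"jaw":-1},{"tx":0,"ty":0,"tz":0,"wx":0,"wy":0,"wz":0,"jaw":-1}]'
python3 -m jog '[{"tx":0,"ty":0,"tz":0,"wx":0,"wy":0,"wz":0,"jaw":-1},{"tx":0,"ty":0,"tz":0,"wx":0,"wy":0,"wz":0,"jaw":-1},{"tx":0,"ty":0,"tz":0,"wx":0,"wy":0,"wz":0,"jaw":-1}]'
python3 - <<'E'
from h import *
plan(610.5,-294.8,35,38.7)
E
```

```text
t: 31.75
position: [609.3, -295.8, 46.2]
ee_rot: [0.944, 0.33, -0.001, -0.001]
force: [0.5, 0.4, 0.3]
finger_gap: 38.2
finger_force: 60.7
t: 32.12
position: [610.3, -296.4, 48.3]
ee_rot: [0.944, 0.33, 0.001, 0.001]
force: [-0.3, -0.6, -0.5]
finger_gap: 38.1
finger_force: 60.7
t=32.12 pos [ 610.3 -296.4   48.3] a 38.5 gap 38.1 F [-0.3 -0.6 -0.5]; 1 rows
tx 0.0012 ty -0.0012 tz 0.0133 wz -0.16
```

```bash
python3 -m jog '[{"tx":0.001,"ty":-0.0012,"tz":0.007,"wx":0,"wy":0,"wz":-0.2,"jaw":-1},{"tx":0,"ty":0,"tz":0.006,"wx":0,"wy":0,"wz":0,"jaw":-1},{"tx":0,"ty":0,"tz":0,"wx":0,"wy":0,"wz":0,"jaw":-1},{"tx":0,"ty":0,"tz":0,"wx":0,"wy":0,"wz":0,"jaw":-1},{"tx":0,"ty":0,"tz":0,"wx":0,"wy":0,"wz":0,"jaw":-1}]'
```

```text
t: 32.75
position: [609.9, -294.2, 33.9]
ee_rot: [0.943, 0.332, -0.0, -0.0]
force: [-0.3, 0.9, 1.1]
finger_gap: 38.2
finger_force: 60.9
```

```bash
python3 -m jog '[{"tx":0,"ty":0.0008,"tz":0,"wx":0,"wy":0,"wz":0,"jaw":-1},{"tx":0,"ty":0,"tz":0.0006,"wx":0,"wy":0,"wz":0,"jaw":-1},{"tx":0,"ty":0,"tz":0,"wx":0,"wy":0,"wz":0,"jaw":-1}]'
python3 -m jog '[{"tx":0,"ty":0,"tz":0,"wx":0,"wy":0,"wz":0,"jaw":1},{"tx":0,"ty":0,"tz":0,"wx":0,"wy":0,"wz":0,"jaw":1},{"tx":0,"ty":0,"tz":0,"wx":0,"wy":0,"wz":0,"jaw":1},{"tx":0,"ty":0,"tz":0,"wx":0,"wy":0,"wz":0,"jaw":1}]'
python3 -m jog '[{"tx":0,"ty":0,"tz":-0.03,"wx":0,"wy":0,"wz":0,"jaw":1},{"tx":0,"ty":0,"tz":-0.05,"wx":0,"wy":0,"wz":0,"jaw":1},{"tx":0,"ty":0,"tz":-0.05,"wx":0,"wy":0,"wz":0,"jaw":1},{"tx":0,"ty":0,"tz":0,"wx":0,"wy":0,"wz":0,"jaw":1},{"tx":0,"ty":0,"tz":0,"wx":0,"wy":0,"wz":0,"jaw":1}]'
python3 - <<'E'
from h import *
look("white",610,-295,44)
plan(490,-440,220)
E
```

```text
t: 33.12
position: [610.6, -295.0, 33.8]
ee_rot: [0.943, 0.332, 0.0, 0.0]
force: [-1.5, 1.4, 3.9]
finger_gap: 38.1
finger_force: 61.1
t: 33.62
position: [610.6, -295.0, 33.4]
ee_rot: [0.943, 0.332, -0.0, 0.0]
force: [0.5, -0.2, -0.4]
finger_gap: 85.4
finger_force: 0.0
t: 34.25
position: [610.2, -294.7, 162.9]
ee_rot: [0.943, 0.332, -0.0, -0.0]
force: [-0.2, -0.7, -0.2]
finger_gap: 85.3
finger_force: 0.0
expected px [280. 200.] (array([ 611.1, -295.7]), array([96.3, 40.2]), 38.7, np.int32(5058))
t=34.30 pos [ 609.9 -294.5  162. ] a 38.8 gap 84.8 F [-0.9  0.2  0.2]; 4 rows
tx -0.0461 ty 0.0096 tz -0.0145 wz 0.00
tx -0.0461 ty 0.0096 tz -0.0145 wz 0.00
tx -0.0461 ty 0.0096 tz -0.0145 wz 0.00
tx -0.0461 ty 0.0096 tz -0.0145 wz 0.00
```

The oblong is within about 1.3 mm and its yaw matches. I'll back off and check the whole table.

```bash
python3 -m jog '[{"tx":-0.0461,"ty":0.0096,"tz":-0.0145,"wx":0,"wy":0,"wz":0,"jaw":1},{"tx":-0.0461,"ty":0.0096,"tz":-0.0145,"wx":0,"wy":0,"wz":0,"jaw":1},{"tx":-0.0461,"ty":0.0096,"tz":-0.0145,"wx":0,"wy":0,"wz":0,"jaw":1},{"tx":-0.0461,"ty":0.0096,"tz":-0.0145,"wx":0,"wy":0,"wz":0,"jaw":1},{"tx":0,"ty":0,"tz":0,"wx":0,"wy":0,"wz":0,"jaw":1}]'
python3 - <<'E'
from h import *
c=eyes.read_camera("side")
cv2.imwrite("pics/s13.png",cv2.resize(c["color"][100:380,120:440],None,fx=2,fy=2,interpolation=cv2.INTER_CUBIC))
c=eyes.read_camera("top")
for n,p in [("LR",(236,170)),("Sq",(172,166)),("Ob",(366,174))]: print(n,*blob(c,p,44,"white"))
E
```

```text
t: 34.92
position: [488.4, -443.2, 220.8]
ee_rot: [0.944, 0.33, -0.001, -0.0]
force: [1.5, 0.4, 0.0]
finger_gap: 85.1
finger_force: 0.0
LR [617.1  90. ] [62.1 59.8] 45.3 364
Sq [630.3 285.2] [62.6 59.9] 57.2 419
Ob [ 611.9 -294.6] [98.4 44.9] 38.8 485
```

View pics/s13.png

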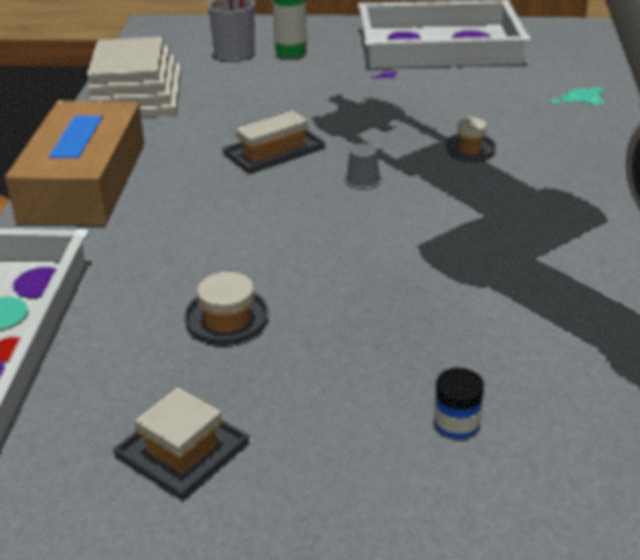

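The side view shows all four canvases level on their risers: oblong at (272,128), small round at (472,128), large round at (226,290), square at (178,420). The jar and cup are standing where they were, so I'm handing in.

```bash
python3 -c "
from station import r
print(r.close_job())"
```

```text
the job is handed in; nothing more can be done
None
```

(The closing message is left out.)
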